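# Set out two glue-ups on the press boards

### The arm

A 7-joint arm with a two-finger parallel gripper is mounted at the origin on a cart in front of the work surface, level with it; the furniture and walls round the work are solid. World frame = base frame: x ahead of the robot, y to its left, z up, the work surface at z = 0. Lengths are in m, angles in degrees, forces in N, time in s.
With the tool pointing down it reaches from about 0.35 to 0.9 m from the base axis. Payload 19.9 kg.
Tool frame: the origin (TCP) lies on the centre line of the jaws, within the pads' length; the fingertips stand 22 mm ahead of it and the grasp point (between the pads) lies 3 mm ahead of it (arm.nose_length is the distance from the TCP to the fingertips, in m); z points along the fingers, y is the line along which they close (so a half turn about z gives the same grasp; the last joint's range is limited). The gripper opens to 94 mm and grips with 3 to 60 N. Pads are 16 mm wide; open, the fingers measure 119 mm over their backs; the gripper's body (75 mm by 177 mm) begins 78 mm behind the grasp point.
Start: joints at [-74.341, 23.915, -0.59, 92.452, 0.269, 63.638, -3.037], TCP at [0.194, 0.594, 0.227] pointing down, gripper open.
Joint ranges: [-161.28, 161.28], [-22.2, 115.67], [-73.04, 71.86], [3.21, 147.25], [-68.34, 248.33], [10.77, 114.83], [-161.83, 161.83]. Speed limits (degrees/s): [108.29, 108.29, 136.94, 136.94, 172.46, 172.46, 172.46].

### API

Orientations are given as [roll, pitch, yaw] about the fixed x, y, z axes, in that order (R = Rz(yaw) Ry(pitch) Rx(roll)).
In Python, from rig import arm, cams, ticket gives the robot as it stands.
- The arm moves only by the tool move_arm, never from a script. Its argument "series" is a list of rows, each a list of 3 entries, a list of its own where there are three numbers: the shift along the tool's x, y, z in m, then the turn, a rotation vector about the tool's x, y, z in degrees, then the closure, from -1 (fully open) to 1 (shut). In form: [[[x, y, z], [rx, ry, rz], jaw], ...]. A call has 1 to 20 rows; each row shifts and turns the commanded pose from where the row before left it, along the tool's axes as they then stand; what a row does not reach is not made up. A row lasts 1/10 s, in which the tool goes at most 50 mm and 8.59 degrees, less where a joint would pass 70% of its speed; a pose out of reach is approached as far as the arm can. A call with a gripper value outside its range is refused whole. The fingers move at their own pace and stop on an object; "force" is the grip in N (left out, the last holds). Time passes only in rows, so rows that do not move let the fingers close. It gives the time, the measured TCP pose, the force, the opening and the grip force at its end, in the units of the state.
- arm.state(): the state, without advancing time (a new reading comes with each control period).
- cams.get_image(name): name is "scene" or "top" or "wrist"; returns a dict with "color" (384x512x3 uint8, red, green, blue), "z_map" (384x512 float32, m along the optical axis (not along the pixel's ray), 0 where there is no reading), "fovy" (degrees; the focal length in pixels is half the picture's height over the tangent of half this angle, whatever the lens; pixels are square), "cx", "cy" (the principal point, pixels), "xyz" and "rotation" of the camera in the world; the wrist camera has in their place "hand_eye" (4x4, takes a point from camera to tool coordinates, whose origin is the TCP and whose axes are the flange's). Camera axes: x right, y up, looking along -z (the intrinsics and any distortion apply to the point x, -y, -z); pixel columns grow to the right and rows downward; lengths in m; the calibration is good to about 2 mm. The wrist camera is an equidistant fisheye: a pixel r from the principal point sees the ray r / f radians off the axis. A picture is of the moment at which its call begins: read the wrist's pose just before it.
- ticket.close_job(): hands the job in; it is judged then, once.
The state is a dict: "time_s": time; "qpos": joint angles; "joint_velocities": joint speeds; "effort": joint torques, N m; "tcp_pos": TCP position; "ee_rot": TCP orientation; "wrist_force": force on the tool from outside, world axes, zero at the start; "torque": the same for the moment, N m; "opening": finger opening in m; "finger_force": force on a finger pad.
Only numpy, scipy, OpenCV 4.12 (cv2) and the standard library are available. Lean on these libraries where they do the work, as an engineer would, in place of code of your own. Each camera call takes 0.05 s, during which the arm holds its last target. There are 200 camera calls.

### The job

Set out two glue-ups dry, one on each press board, every piece centred on what lies under it and lined up lengthwise with it. On the green board build the striped blank: the dark walnut slip at the bottom, the pale ash slip on it, and the sharpening stone flat on top as the weight; on the cork board lay the sanding block, and on that the pine block as its new handle. Leave the red tin, the oil bottle and the yellow pencil where they are.

Things in the scene. Friction and masses are not known exactly. Their poses are not given: they have to be found in the camera images.
- green_board: Press board for the striped blank: plywood with a plain green face and a short white centre mark at each end (not the large gridded cutting mat), 70 wide x 160 long x 12 mm thick, fixed to the bench. Origin at the centre of its underside; z up, y along its length, x across its width.
- cork_board: Press board for the sanding block: plywood with a blotchy light-brown cork face, 70 wide x 160 long x 12 mm thick, fixed to the bench. Origin at the centre of its underside; z up, y along its length, x across its width.
- walnut_slip: Dark brown flat slip of wood, 50 wide x 120 long x 15 mm thick, loose. Origin at the centre of its underside; z up, y along its length, x across its width.
- ash_slip: Pale flat slip of wood, 50 wide x 120 long x 15 mm thick, loose. Origin at the centre of its underside; z up, y along its length, x across its width.
- stone: Sharpening stone: dark grey stone 50 wide x 150 long, standing in the middle of a dark wooden base 62 wide x 190 long; base 16 mm high (lips at its two ends 24 mm), top of the stone at 34 mm, about 0.55 kg, loose. Origin at the centre of its underside; z up, y along its length, x across its width.
- sander: Sanding block: plain, even-brown cork block, much thicker than the cork board, with pale abrasive paper on its sides, 64 wide x 110 long x 29 mm thick, loose. Origin at the centre of its underside; z up, y along its length, x across its width.
- pine_block: Small pale pine block, 38 wide x 90 long x 22 mm thick, loose; clearly narrower, shorter and thicker than the ash slip. Origin at the centre of its underside; z up, y along its length, x across its width.
- red_tin: Bystander: closed red hinged tin, 64 x 99 x 25 mm, loose. Origin at the centre of its underside.
- oil_bottle: Bystander: small brown dropper bottle with a black top, 33 mm across, 102 mm tall, loose and easily knocked over. Origin at the centre of its underside.
- yellow_pencil: Bystander: yellow pencil, 7 x 115 mm, loose. Origin at the middle of its underside, y along its length.

How it is judged:
By the outcome, as a careful person would: the job done as asked, in the order asked, and still so for the second after the job is handed in, with the robot touching nothing.
It also fails if it takes over 122 s, if anything falls off the work surface, if the arm or the gripper's body presses on something with over 40 N, if the wrist force passes 120 N, or if a joint passes its speed limit or range.

## Working session

There is one attempt and no reset: what is moved stays moved. The work goes in short steps, Python scripts to look and compute and a tool call to move; the robot and the scene stay as the last step left them, time stands still between calls to the robot, and variables do not carry over. Pictures are saved under pics/ and viewed, at most 14 in all, crops included, and the job is handed in when it is done.

Besides the shell and the picture viewer there is one more tool, called after "Request:" as a command line: name --argument value ..., lists and objects as JSON in quotes. move_arm: Moves the arm, as the interface text tells. Its arguments: {"type":"object","properties":{"series":{"type":"array"},"force":{"type":"number"}},"required":["series"]}

```bash
mkdir -p pics; cat > h.py <<'E'
import numpy as np, cv2
from rig import arm, cams, ticket
def grab(n):
    d=cams.get_image(n); return d
def f(d): return d['color'].shape[0]/2/np.tan(np.radians(d['fovy'])/2)
def cloud(d):
    h,w=d['z_map'].shape; v,u=np.mgrid[:h,:w]; z=d['z_map']; F=f(d)
    p=np.stack([(u-d['cx'])/F*z,-(v-d['cy'])/F*z,-z],-1)
    return p@np.array(d['rotation']).T+d['xyz']
def ray(d,uv,z):
    uv=np.atleast_2d(uv).astype(float); F=f(d)
    r=np.c_[(uv[:,0]-d['cx'])/F,-(uv[:,1]-d['cy'])/F,-np.ones(len(uv))]@np.array(d['rotation']).T
    o=np.array(d['xyz']); return o+r*((z-o[2])/r[:,2])[:,None]
E
python3 - <<'E'
from h import *
import pickle
print(arm.state())
D={}
for n in ['scene','top','wrist']:
    d=grab(n);D[n]=d
    print(n,{k:(np.round(v,4).tolist() if not isinstance(v,str) else v) for k,v in d.items() if k not in('color','z_map')})
    s=1.5 if n=='top' else 1.5
    cv2.imwrite(f'pics/{n}0.png',cv2.resize(d['color'][...,::-1],None,fx=s,fy=s,interpolation=cv2.INTER_CUBIC))
pickle.dump(D,open('D0.pkl','wb'))
E
```

```text
{'time_s': 0.0, 'qpos': array([-74.34139843,  23.94645994,  -0.59170656,  92.48670227,
         0.26849557,  63.63641294,  -3.03567715]), 'joint_velocities': array([ 0.06039835, -0.00280343, -0.02284655, -0.07552597, -0.06978875,
       -0.03701708,  0.11680023]), 'effort': array([ 1.57377588e-03, -8.51219130e+01,  6.39397055e-01, -4.25968087e+01,
       -4.88792325e-02,  1.88320444e-02,  3.81552138e-05]), 'tcp_pos': array([0.19339665, 0.59395386, 0.22683371]), 'ee_rot': array([-1.79931918e+02,  3.87915561e-03,  1.61966019e+02]), 'wrist_force': array([-0.16672448,  0.9815933 ,  0.01762412]), 'torque': array([-0.04648819, -0.01429844, -0.03240549]), 'finger_force': 0.0, 'opening': 0.09405533849433481}
scene {'fovy': 51.6973, 'cx': 257.1487, 'cy': 192.3313, 'xyz': [0.2085, 0.4475, 0.4678], 'rotation': [60.2435, -0.9469, -154.5958]}
top {'fovy': 54.1418, 'cx': 256.6002, 'cy': 190.5128, 'xyz': [0.3726, -0.2184, 0.8912], 'rotation': [10.8931, -0.4185, -90.4858]}
wrist {'fovy': 65.7065, 'cx': 260.5259, 'cy': 190.8818, 'hand_eye': [[0.0008, 0.9623, 0.272, 0.0797], [1.0, -0.0009, 0.0004, 0.0001], [0.0007, 0.272, -0.9623, -0.1573], [0.0, 0.0, 0.0, 1.0]]}
```

View pics/top0.png

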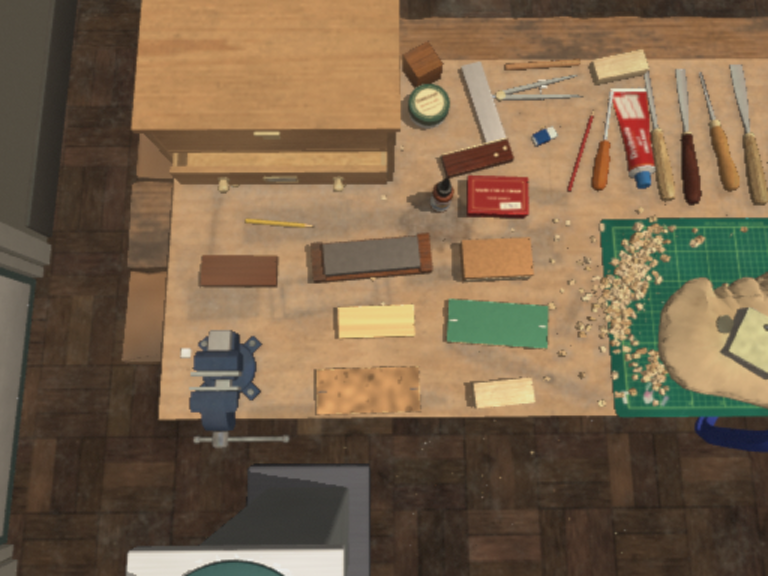

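View pics/scene0.png

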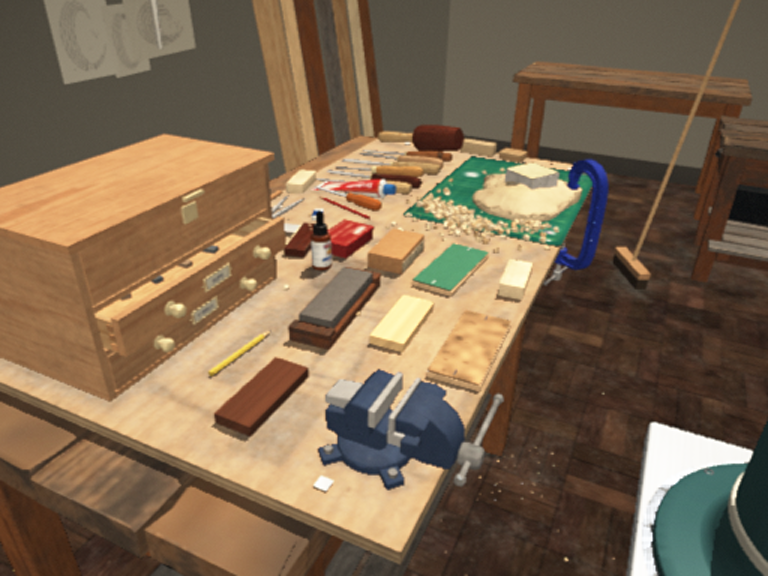

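Top view (768 px wide): walnut (238,271), ash (376,322), stone (371,258), sander (497,259), green board (497,324), cork board (368,390), pine (503,393). The bottle is at (441,195), the tin at (498,195), the pencil at (278,223) and the vise at (222,370). The scene view shows the same items, all lying flat.

```bash
cat >> h.py <<'E'
from scipy.spatial.transform import Rotation as Ro
def fix(d):
    if 'rotation' in d and np.shape(d['rotation'])==(3,): d['rotation']=Ro.from_euler('xyz',d['rotation'],degrees=True).as_matrix()
    return d
def grab(n): return fix(cams.get_image(n))
def blob(d,seed,tz=.006,tc=45):
    """top face round a seed pixel: like colour and like height, by flood"""
    P=cloud(d);u,v=seed
    z0=np.median(P[v-3:v+4,u-3:u+4,2]); lab=cv2.cvtColor(d['color'],cv2.COLOR_RGB2LAB).astype(float)
    c0=np.median(lab[v-4:v+5,u-4:u+5].reshape(-1,3),0)
    m=((abs(P[...,2]-z0)<tz)&(np.linalg.norm((lab-c0)*[.5,1,1],axis=-1)<tc)).astype(np.uint8)
    m=cv2.morphologyEx(m,cv2.MORPH_OPEN,np.ones((3,3),np.uint8))
    n,l=cv2.connectedComponents(m,connectivity=4); m=(l==l[v,u]).astype(np.uint8)
    z=np.median(P[...,2][m>0])
    c=max(cv2.findContours(m,cv2.RETR_EXTERNAL,cv2.CHAIN_APPROX_NONE)[0],key=len)[:,0]
    q=ray(d,c,z)[:,:2]; return z,q,m
def rect(q):
    (cx,cy),(w,h),a=cv2.minAreaRect((q*1000).astype(np.float32))
    if w>h: a+=90;w,h=h,w
    # direction of long side: h axis is at angle a+90 ; report yaw with y along length
    a=(a+90)%180-90
    return [round(float(t),1) for t in (cx,cy,a,w,h)]
E
python3 - <<'E'
from h import *
import pickle
D=pickle.load(open('D0.pkl','rb'))
for n in('top','scene'): fix(D[n])
S={'walnut':[(238,271),(262,395)],'ash':[(376,322),(402,320)],'stone':[(371,258),(338,296)],'sander':[(497,259),(398,248)],'green':[(497,324),(452,268)],'cork':[(368,390),(470,348)],'pine':[(503,393),(517,273)],'tin':[(490,190),(348,236)],'benchA':[(300,300),(180,400)],'benchB':[(430,290),(360,300)]}
for k,ss in S.items():
    for n,s in zip(('top','scene'),ss):
        s=(int(s[0]/1.5),int(s[1]/1.5))
        z,q,m=blob(D[n],s,tc=30 if k!='cork' else 60); print(k,n,'z %.1f'%(z*1000),rect(q),m.sum())
P=cloud(D['top']); 
for nm,(u,v) in {'bottle':(443,185),'pencilL':(247,221),'pencilR':(311,226),'vise':(222,340),'visebk':(255,345),'cabfront':(290,178),'cabtop':(300,100),'knob':(338,184)}.items(): print(nm,np.round(P[int(v/1.5),int(u/1.5)],3))
E
```

```text
walnut top z 14.0 [568.7, 6.9, -0.4, 48.9, 120.2] 1054
walnut scene z 14.1 [568.1, 11.4, -0.0, 51.0, 124.9] 1307
ash top z 14.1 [486.1, -211.2, 1.6, 49.5, 119.2] 1053
ash scene z 14.2 [485.0, -208.9, 1.6, 49.2, 120.8] 705
stone top z 33.1 [587.5, -204.1, 4.8, 50.6, 149.7] 1324
stone scene z 33.2 [585.8, -199.3, 4.8, 50.9, 156.4] 828
sander top z 29.1 [583.7, -402.9, 2.2, 62.0, 109.2] 1169
sander scene z 29.1 [581.6, -400.7, 0.9, 62.6, 110.0] 438
green top z 11.3 [480.9, -402.2, -4.6, 69.3, 157.7] 1912
green scene z 11.4 [480.8, -400.0, -4.9, 66.7, 159.2] 775
cork top z 11.1 [379.7, -198.6, 1.2, 69.6, 157.8] 2087
cork scene z 11.2 [377.3, -192.1, 1.3, 70.3, 166.8] 1675
pine top z 21.2 [374.2, -404.9, 5.1, 37.8, 89.6] 660
pine scene z 21.3 [372.4, -400.7, 5.3, 38.2, 95.2] 299
tin top z 24.7 [688.2, -410.2, -2.1, 65.9, 96.8] 923
tin scene z 25.1 [688.3, -405.8, 30.7, 50.6, 104.4] 254
benchA top z -1.2 [642.5, -387.8, 0.1, 608.4, 1026.6] 43684
benchA scene z -1.2 [640.1, -472.1, 0.2, 608.2, 1200.6] 25402
benchB top z -1.2 [642.7, -387.7, -0.0, 609.1, 1025.9] 44126
benchB scene z 15.0 [559.2, -207.5, 4.7, 14.3, 162.3] 229
bottle [ 0.679 -0.313  0.094]
pencilL [ 0.653 -0.     0.007]
pencilR [ 0.645 -0.105  0.004]
vise [0.454 0.013 0.066]
visebk [ 0.45  -0.022  0.007]
cabfront [ 0.688 -0.086  0.105]
cabtop [ 0.754 -0.115  0.211]
knob [ 0.679 -0.157  0.104]
```

```bash
cat >> h.py <<'E'
def plan(x,y,z,a):
    """turn about tool z, then shift in tool axes, to TCP (x,y,z) mm with tool x along an object's length at yaw a"""
    s=arm.state();R=Ro.from_euler('xyz',s['ee_rot'],degrees=True)
    T=Ro.from_euler('xyz',[180,0,90+a],degrees=True)
    rv=(R.inv()*T).as_rotvec(degrees=True)
    d=T.inv().apply(np.array([x,y,z])/1000-s['tcp_pos'])*1000
    print('t %.1f'%s['time_s'],'tcp',np.round(s['tcp_pos']*1000,1),np.round(s['ee_rot'],2),'turn',np.round(rv,2),'shift mm',np.round(d,1),'open %.1f'%(s['opening']*1000),'F',np.round(s['wrist_force'],1))
E
python3 - <<'E'
from h import *
import pickle
D=pickle.load(open('D0.pkl','rb'));d=fix(D['top']);P=cloud(d).reshape(-1,3)
Q=cloud(fix(D['scene'])).reshape(-1,3)
for nm,p in(('top',P),('sc',Q)):
    for lo,hi in((-.26,-.17),(-.17,-.14),(-.13,-.05),(-.04,.06)):
        k=p[(p[:,1]>lo)&(p[:,1]<hi)&(p[:,2]>.05)&(p[:,0]>.6)&(p[:,0]<.8)]
        if len(k): j=k[:,0].argmin();print(nm,lo,hi,'min x',np.round(k[j],3))
    k=p[(p[:,1]>-.06)&(p[:,1]<.09)&(p[:,2]>.02)&(p[:,2]<.2)&(p[:,0]<.54)&(p[:,0]>.3)];print('vise max',k.max(0),k.min(0))
plan(568.5,7,120,-.3)
E
```

```text
top -0.26 -0.17 min x [ 0.689 -0.225  0.102]
top -0.17 -0.14 min x [ 0.669 -0.157  0.099]
top -0.13 -0.05 min x [ 0.687 -0.088  0.101]
top -0.04 0.06 min x [0.669 0.015 0.096]
vise max [0.46822789 0.05684197 0.08524973] [ 0.30081258 -0.0598699   0.02015306]
sc -0.26 -0.17 min x [ 0.687 -0.211  0.119]
sc -0.17 -0.14 min x [ 0.667 -0.15   0.1  ]
sc -0.13 -0.05 min x [ 0.685 -0.071  0.089]
sc -0.04 0.06 min x [0.668 0.017 0.095]
vise max [0.46776702 0.06016129 0.08305986] [ 0.30006813 -0.05926925  0.02001422]
t 0.1 tcp [193.4 594.1 227. ] [-179.95    0.    161.96] turn [-4.000e-02  3.000e-02  7.226e+01] shift mm [-585.1  378.1  107. ] open 93.4 F [ 0.4 -0.8 -0.4]
```

Request:
move_arm --series '[[[0,0,0],[0,0,8],-0.6],[[0,0,0],[0,0,8],-0.6],[[0,0,0],[0,0,8],-0.6],[[0,0,0],[0,0,8],-0.6],[[0,0,0],[0,0,8],-0.6],[[0,0,0],[0,0,8],-0.6],[[0,0,0],[0,0,8],-0.6],[[0,0,0],[0,0,8],-0.6],[[0,0,0],[0,0,8.3],-0.6]]' --force 25

```text
time_s: 1.05
tcp_pos: [0.1934, 0.5941, 0.2271]
ee_rot: [-180.0, 0.0, 89.3]
wrist_force: [0.2, 0.7, -0.4]
opening: 0.0752
finger_force: 0.0
```

Request:
move_arm --series '[[[-0.018,0.012,0],[0,0,0],-0.6],[[-0.035,0.023,0],[0,0,0],-0.6],[[-0.038,0.024,0],[0,0,0],-0.6],[[-0.038,0.024,0],[0,0,0],-0.6],[[-0.038,0.024,0],[0,0,0],-0.6],[[-0.038,0.024,0],[0,0,0],-0.6],[[-0.038,0.024,0],[0,0,0],-0.6],[[-0.038,0.024,0],[0,0,0],-0.6],[[-0.038,0.024,0],[0,0,0],-0.6],[[-0.038,0.024,0],[0,0,0],-0.6],[[-0.038,0.024,0],[0,0,0],-0.6],[[-0.038,0.024,0],[0,0,0],-0.6],[[-0.038,0.024,0],[0,0,0],-0.6],[[-0.038,0.024,0],[0,0,0],-0.6],[[-0.038,0.024,0],[0,0,0],-0.6],[[-0.028,0.018,0.01],[0,0,0],-0.6],[[-0.01,0.006,0.01],[0,0,0],-0.6],[[0,0,0],[0,0,0],-0.6]]'

```text
time_s: 2.85
tcp_pos: [0.5608, 0.0052, 0.2062]
ee_rot: [-179.9, 0.1, 89.5]
wrist_force: [-0.6, 0.3, 0.6]
opening: 0.0752
finger_force: 0.0
```

```bash
cat >> h.py <<'E'
def wcloud(d,s):
    """world points of the wrist picture (equidistant fisheye)"""
    h,w=d['z_map'].shape; v,u=np.mgrid[:h,:w]; F=f(d);a=u-d['cx'];b=v-d['cy'];r=np.hypot(a,b)+1e-9;th=r/F
    t=np.tan(th)/r; z=d['z_map']; p=np.stack([a*t*z,-b*t*z,-z,np.ones_like(z)],-1)
    H=np.array(d['hand_eye']);R=Ro.from_euler('xyz',s['ee_rot'],degrees=True).as_matrix()
    return (p@H.T)[...,:3]@R.T+s['tcp_pos']
E
python3 - <<'E'
from h import *
plan(568.5,7,100,-.3)
s=arm.state();d=cams.get_image('wrist');P=wcloud(d,s)
cv2.imwrite('pics/w1.png',cv2.resize(d['color'][...,::-1],None,fx=1.5,fy=1.5))
np.save('w1.npy',P)
for v in range(30,384,50): print([tuple(np.round(P[v,u]*1000).astype(int)) for u in range(60,512,80)])
E
```

```text
t 2.9 tcp [560.8   5.2 206.2] [-1.7989e+02  8.0000e-02  8.9500e+01] turn [-0.11  0.08 -0.2 ] shift mm [  1.9   7.7 106.2] open 75.2 F [-0.6  0.3  0.6]
[(np.int64(-466), np.int64(580), np.int64(-944)), (np.int64(11), np.int64(485), np.int64(-942)), (np.int64(509), np.int64(191), np.int64(-22)), (np.int64(612), np.int64(189), np.int64(-21)), (np.int64(721), np.int64(199), np.int64(-18)), (np.int64(1581), np.int64(560), np.int64(-940))]
[(np.int64(-456), np.int64(307), np.int64(-942)), (np.int64(13), np.int64(243), np.int64(-942)), (np.int64(512), np.int64(121), np.int64(-2)), (np.int64(609), np.int64(120), np.int64(-1)), (np.int64(712), np.int64(126), np.int64(1)), (np.int64(858), np.int64(145), np.int64(-21))]
[(np.int64(108), np.int64(69), np.int64(-209)), (np.int64(406), np.int64(64), np.int64(0)), (np.int64(511), np.int64(59), np.int64(-2)), (np.int64(609), np.int64(59), np.int64(0)), (np.int64(714), np.int64(61), np.int64(0)), (np.int64(720), np.int64(76), np.int64(161))]
[(np.int64(109), np.int64(-42), np.int64(-185)), (np.int64(433), np.int64(16), np.int64(75)), (np.int64(509), 
[... 575 characters left out ...]
(4)), (np.int64(613), np.int64(-142), np.int64(17)), (np.int64(600), np.int64(31), np.int64(285)), (np.int64(620), np.int64(39), np.int64(301))]
[(np.int64(487), np.int64(13), np.int64(297)), (np.int64(521), np.int64(18), np.int64(295)), (np.int64(495), np.int64(-238), np.int64(15)), (np.int64(619), np.int64(-237), np.int64(17)), (np.int64(599), np.int64(17), np.int64(294)), (np.int64(632), np.int64(14), np.int64(298))]
[(np.int64(507), np.int64(21), np.int64(324)), (np.int64(533), np.int64(29), np.int64(323)), (np.int64(561), np.int64(85), np.int64(363)), (np.int64(569), np.int64(29), np.int64(321)), (np.int64(588), np.int64(28), np.int64(322)), (np.int64(613), np.int64(21), np.int64(324))]
```

View pics/w1.png

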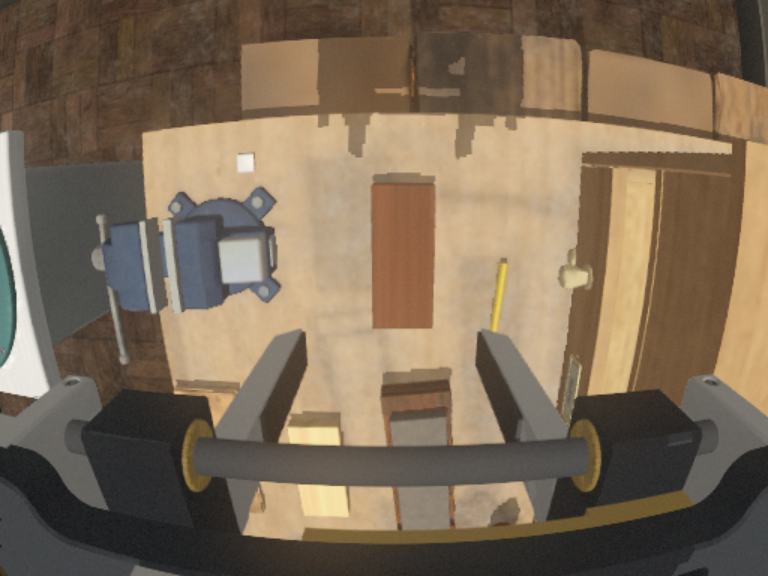

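Wrist view: walnut at (403,255) px lies between vise and knob, pencil at (500,295); fisheye depth gives bench z≈0. Now measuring walnut and stone/ash in the arm's frame.

```bash
cat >> h.py <<'E'
def wblob(d,P,seed,tz=.005,tc=30):
    u,v=seed; z0=np.median(P[v-3:v+4,u-3:u+4,2]); lab=cv2.cvtColor(d['color'],cv2.COLOR_RGB2LAB).astype(float)
    c0=np.median(lab[v-4:v+5,u-4:u+5].reshape(-1,3),0)
    m=((abs(P[...,2]-z0)<tz)&(np.linalg.norm((lab-c0)*[.5,1,1],axis=-1)<tc)).astype(np.uint8)
    m=cv2.morphologyEx(m,cv2.MORPH_OPEN,np.ones((3,3),np.uint8))
    l=cv2.connectedComponents(m,connectivity=4)[1]; m=(l==l[v,u])
    return np.median(P[m][:,2])*1000,rect(P[m][:,:2])
def wseed(P,x,y,z):
    """pixel of the wrist picture nearest a world point (mm)"""
    e=np.linalg.norm(P*1000-[x,y,z],axis=-1); v,u=np.unravel_index(e.argmin(),e.shape); return int(u),int(v)
E
python3 - <<'E'
from h import *
s=arm.state();d=cams.get_image('wrist');P=wcloud(d,s)
print(wblob(d,P,(269,170)))
plan(568.5,7,100,-.3)
E
```

```text
(np.float64(14.987629483345504), [569.6, 9.2, -0.7, 50.3, 118.5])
t 3.0 tcp [560.7   7.6 207.4] [-1.7996e+02  1.0000e-02  8.9670e+01] turn [-0.04  0.01 -0.03] shift mm [ -0.5   7.8 107.4] open 75.2 F [0.5 0.9 0.4]
```

Request:
move_arm --series '[[[0,0.004,0.012],[0,0,0],-0.6],[[0,0.005,0.025],[0,0,0],-0.6],[[0.001,0,0.03],[0,0,0],-0.6],[[0,0,0.03],[0,0,0],-0.6],[[0,0,0.03],[0,0,0],-0.6],[[0,0,0.025],[0,0,0],-0.6],[[0,0,0.015],[0,0,0],-0.6],[[0,0,0.01],[0,0,0],-0.6],[[0,0,0.005],[0,0,0],-0.6],[[0,0,0],[0,0,0],-0.6],[[0,0,0],[0,0,0],-0.6]]'

```text
time_s: 4.05
tcp_pos: [0.5706, 0.0081, 0.0263]
ee_rot: [179.9, -0.0, 89.7]
wrist_force: [-0.7, -0.3, -0.3]
opening: 0.0754
finger_force: 0.0
```

Request:
move_arm --series '[[[0,0,0],[0,0,0],0.2],[[0,0,0],[0,0,0],0.2],[[0,0,0],[0,0,0],0.2],[[0,0,0],[0,0,0],0.2],[[0,0,0],[0,0,0],0.2],[[0,0,0],[0,0,0],0.2]]' --force 25

```text
time_s: 4.65
tcp_pos: [0.5702, 0.0081, 0.0257]
ee_rot: [180.0, -0.0, 89.7]
wrist_force: [-1.5, 0.7, 5.1]
opening: 0.0497
finger_force: 25.0
```

```bash
python3 -c "
from h import *
plan(480.9,-402.2,60,-4.7)"
```

```text
t 4.7 tcp [570.2   8.1  25.7] [179.98  -0.    89.66] turn [ 0.02 -0.    4.36] shift mm [-416.2  -55.4  -34.3] open 49.7 F [-1.5  0.7  5.1]
```

Request:
move_arm --series '[[[0,0,-0.012],[0,0,0],0.2],[[0,0,-0.02],[0,0,0],0.2],[[0,0,-0.025],[0,0,2],0.2],[[0,0,-0.015],[0,0,2.4],0.2],[[-0.0149,-0.002,-0.008],[0,0,0],0.2],[[-0.03,-0.004,0],[0,0,0],0.2],[[-0.04,-0.005,0],[0,0,0],0.2],[[-0.04,-0.005,0],[0,0,0],0.2],[[-0.04,-0.005,0],[0,0,0],0.2],[[-0.04,-0.005,0],[0,0,0],0.2],[[-0.04,-0.005,0],[0,0,0],0.2],[[-0.04,-0.005,0],[0,0,0],0.2],[[-0.04,-0.005,0],[0,0,0],0.2],[[-0.04,-0.005,0],[0,0,0],0.2],[[-0.03,-0.005,0],[0,0,0],0.2],[[-0.015,-0.005,0],[0,0,0],0.2],[[-0.005,-0.003,0],[0,0,0],0.2],[[0,0,0],[0,0,0],0.2],[[0,0,0],[0,0,0],0.2],[[0,0,0],[0,0,0],0.2]]'

```text
time_s: 6.65
tcp_pos: [0.4778, -0.3991, 0.1055]
ee_rot: [180.0, -0.0, 85.4]
wrist_force: [0.7, -0.7, -0.6]
opening: 0.0494
finger_force: 25.0
```

```bash
python3 - <<'E'
from h import *
s=arm.state();d=cams.get_image('wrist');P=wcloud(d,s);np.save('P.npy',P)
cv2.imwrite('pics/w2.png',d['color'][...,::-1])
plan(482.4,-401,38.7,-4.7)
G=P[(P[...,2]>.008)&(P[...,2]<.016)&(d['color'][...,1]>d['color'][...,0].astype(int)+25)]
if len(G): print('green',len(G),rect(G[:,:2]))
g=P[(P[...,2]>.008)&(P[...,2]<.016)&(P[...,0]>.43)&(P[...,0]<.53)&(P[...,1]<-.31)&(P[...,1]>-.5)];print(len(g),np.round(g.min(0),3),np.round(g.max(0),3))
E
```

```text
t 6.7 tcp [ 477.8 -399.3  105.5] [ 1.7999e+02 -2.0000e-02  8.5370e+01] turn [ 0.01 -0.02  0.07] shift mm [-1.3  4.7 66.8] open 49.5 F [ 0.7 -0.2 -1.7]
green 2051 [601.9, -452.5, 60.1, 137.7, 386.2]
2473 [ 0.43  -0.499  0.008] [ 0.522 -0.32   0.014]
```

View pics/w2.png

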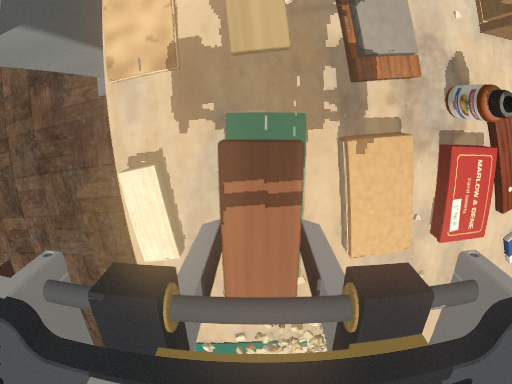

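Held walnut shows at (261,215), over the green board whose +y end and white centre mark are visible at (266,123); the bottle stands at right, clear.

```bash
python3 - <<'E'
from h import *
P=np.load('P.npy');c=cv2.imread('pics/w2.png')[...,::-1].astype(int)
g=(P[...,2]>.006)&(P[...,2]<.017)&(P[...,1]>-.335)&(P[...,1]<-.31)&(P[...,0]>.43)&(P[...,0]<.54)&(c[...,1]>c[...,0]+20)
q=P[g]*1000;print('board z',np.median(q[:,2]),'y max',np.percentile(q[:,1],98),'x',np.percentile(q[:,0],[1,99]))
w=(P[...,2]>.006)&(P[...,2]<.017)&(P[...,1]>-.345)&(P[...,1]<-.31)&(P[...,0]>.45)&(P[...,0]<.52)&(c.min(-1)>130)
print('mark',w.sum(),np.round(P[w].mean(0)*1000,1))
k=(P[...,2]>.085)&(P[...,2]<.105)&(c[...,0]>c[...,2]+25)&(P[...,1]>-.42)
q=P[k]*1000;print('walnut z',np.median(q[:,2]),rect(q[:,:2]/1000),len(q)); 
for y in(-345,-360,-380): r=q[abs(q[:,1]-y)<3];print(y,np.percentile(r[:,0],[1,99]))
print('ymax',np.percentile(q[:,1],99))
E
```

```text
board z 12.03880059191595 y max -322.12061108436467 x [454.11856931 519.39391433]
mark 28 [ 486.9 -331.8   12.3]
walnut z 94.77386048326275 [478.0, -378.2, -0.0, 73.7, 83.5] 10770
-345 [457.2496483  505.79904073]
-360 [455.6624599  504.44065438]
-380 [454.11814233 503.12232536]
ymax -338.1045716119858
```

Request:
move_arm --series '[[[-0.0025,0.0044,0.005],[0,0,0],0.2],[[0,0,0.015],[0,0,0],0.2],[[0,0,0.02],[0,0,0],0.2],[[0,0,0.012],[0,0,0],0.2],[[0,0,0.008],[0,0,0],0.2],[[0,0,0.0035],[0,0,0],0.2],[[0,0,0.003],[0,0,0],0.2],[[0,0,0],[0,0,0],0.2],[[0,0,0],[0,0,0],0.2],[[0,0,0],[0,0,0],0.2]]'

```text
time_s: 7.7
tcp_pos: [0.4814, -0.4036, 0.0395]
ee_rot: [180.0, 0.0, 85.3]
wrist_force: [0.1, -0.0, -1.6]
opening: 0.0496
finger_force: 25.0
```

```bash
python3 - <<'E'
from h import *
plan(482,-402.2,38.2,-4.7)
import pickle
d=grab('top');pickle.dump(d,open('D1.pkl','wb'))
u,v=497/1.5,324/1.5
cv2.imwrite('pics/t1.png',cv2.resize(d['color'][120:300,230:420][...,::-1],None,fx=4,fy=3,interpolation=cv2.INTER_CUBIC)[:540])
E
```

```text
t 7.7 tcp [ 481.4 -403.6   39.5] [1.7996e+02 2.0000e-02 8.5270e+01] turn [ 0.04  0.02 -0.03] shift mm [1.4 0.5 1.3] open 49.6 F [ 0.1 -0.  -1.6]
```

Request:
move_arm --series '[[[0.0014,0.0005,0.001],[0,0,0],0.2],[[0,0,0.0005],[0,0,0],0.2],[[0,0,0],[0,0,0],-0.3],[[0,0,0],[0,0,0],-0.3],[[0,0,0],[0,0,0],-0.3],[[0,0,-0.01],[0,0,0],-0.6],[[0,0,-0.03],[0,0,0],-0.6],[[0,0,-0.04],[0,0,0],-0.6],[[0.02,0,-0.04],[0,0,0],-0.6],[[0.04,0,-0.03],[0,0,0],-0.6],[[0.045,0,-0.01],[0,0,0],-0.6],[[0.045,0,0],[0,0,0],-0.6],[[0.03,0,0],[0,0,0],-0.6],[[0.01,0,0],[0,0,0],-0.6],[[0,0,0],[0,0,0],-0.6]]'

```text
time_s: 9.25
tcp_pos: [0.4979, -0.2118, 0.1981]
ee_rot: [180.0, -0.0, 85.4]
wrist_force: [-0.5, 0.2, 0.6]
opening: 0.0754
finger_force: 0.0
```

```bash
cat > look.py <<'E'
from h import *
import sys
d=grab('top'); P=cloud(d); np.save('T.npy',P); cv2.imwrite('pics/last.png',d['color'][...,::-1])
K=np.linalg.inv(d['rotation'])
def px(x,y,z):
    c=K@(np.array([x,y,z])/1000-d['xyz']);F=f(d);return int(round(d['cx']+c[0]/-c[2]*F)),int(round(d['cy']-c[1]/-c[2]*F))
def at(n,x,y,z,tc=30):
    zz,q,m=blob(d,px(x,y,z),tc=tc);print(n,'z %.1f'%(zz*1000),rect(q),m.sum())
E
python3 - <<'E'
from look import *
at('walnut',481,-402,26); at('green end',487,-334,11); at('ash',486,-211,14)
plan(486,-211,100,1.6)
E
```

```text
walnut z 26.3 [481.3, -401.6, -4.0, 50.8, 119.0] 1110
green end z 1.4 [585.7, -230.3, -0.2, 953.3, 1366.0] 195127
ash z 583.7 [405.4, -214.5, 72.3, 13.4, 46.0] 435
t 9.3 tcp [ 497.5 -213.2  198. ] [1.7997e+02 2.0000e-02 8.5280e+01] turn [ 0.03  0.02 -6.32] shift mm [  2.5 -11.5  98. ] open 75.1 F [-1.2  0.  -0.8]
```

View pics/last.png

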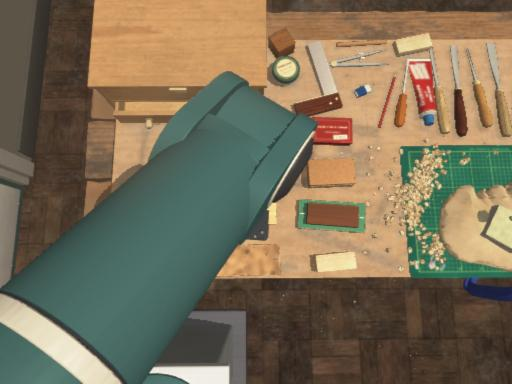

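Top view: the walnut sits centred in the green board at (335,215), and the arm hides the ash. Next comes the ash, measured from the wrist.

Request:
move_arm --series '[[[0,0,0.01],[0,0,-3.2],-0.6],[[0,0,0.02],[0,0,-3.1],-0.6],[[0.0025,-0.0115,0.01],[0,0,0],-0.6],[[0,0,0],[0,0,0],-0.6],[[0,0,0],[0,0,0],-0.6],[[0,0,0],[0,0,0],-0.6]]'

```text
time_s: 9.9
tcp_pos: [0.4865, -0.2115, 0.1583]
ee_rot: [179.9, 0.0, 91.5]
wrist_force: [-0.1, 1.2, -0.0]
opening: 0.0748
finger_force: 0.0
```

```bash
cat > wlook.py <<'E'
from h import *
s=arm.state();d=cams.get_image('wrist');P=wcloud(d,s);np.save('P.npy',P)
cv2.imwrite('pics/wl.png',d['color'][...,::-1])
def at(n,x,y,z,tc=30,tz=.005): print(n,wblob(d,P,wseed(P,x,y,z),tz,tc))
E
python3 - <<'E'
from wlook import *
at('ash',486,-205,15)
plan(487,-210,25.5,1.6)
E
```

```text
ash (np.float64(15.007820005876665), [485.9, -210.1, 1.6, 50.4, 119.6])
t 9.9 tcp [ 486.5 -211.2  158.2] [1.7994e+02 3.0000e-02 9.1530e+01] turn [ 0.06  0.03 -0.07] shift mm [  1.2   0.5 132.7] open 75.3 F [ 0.5 -0.2  0. ]
```

Request:
move_arm --series '[[[0.0007,0,0.015],[0,0,0],-0.6],[[0,0,0.03],[0,0,0],-0.6],[[0,0,0.035],[0,0,0],-0.6],[[0,0,0.025],[0,0,0],-0.6],[[0,0,0.015],[0,0,0],-0.6],[[0,0,0.008],[0,0,0],-0.6],[[0,0,0.0045],[0,0,0],-0.6],[[0,0,0],[0,0,0],-0.6],[[0,0,0],[0,0,0],-0.6]]'

```text
time_s: 10.85
tcp_pos: [0.4864, -0.21, 0.0258]
ee_rot: [179.9, 0.0, 91.6]
wrist_force: [-0.2, 0.9, 0.4]
opening: 0.0754
finger_force: 0.0
```

Request:
move_arm --series '[[[0,0,0],[0,0,0],0.2],[[0,0,0],[0,0,0],0.2],[[0,0,0],[0,0,0],0.2],[[0,0,0],[0,0,0],0.2],[[0,0,0],[0,0,0],0.2],[[0,0,0],[0,0,0],0.2]]'

```text
time_s: 11.45
tcp_pos: [0.4861, -0.2098, 0.0252]
ee_rot: [180.0, 0.0, 91.6]
wrist_force: [-0.9, 1.2, 5.8]
opening: 0.0496
finger_force: 25.0
```

```bash
python3 -c "
from h import *
plan(482,-402,110,-4.7)"
```

```text
t 11.4 tcp [ 486.1 -209.8   25.2] [179.98   0.    91.57] turn [0.02 0.   6.27] shift mm [-191.8   11.7  -84.8] open 49.6 F [-0.9  1.2  5.8]
```

Request:
move_arm --series '[[[0,0,-0.015],[0,0,0],0.2],[[0,0,-0.03],[0,0,2],0.2],[[0,0,-0.03],[0,0,4.3],0.2],[[-0.0114,0.0007,-0.01],[0,0,0],0.2],[[-0.03,0.002,0],[0,0,0],0.2],[[-0.04,0.002,0],[0,0,0],0.2],[[-0.04,0.002,0],[0,0,0],0.2],[[-0.04,0.002,0],[0,0,0],0.2],[[-0.02,0.002,0],[0,0,0],0.2],[[-0.01,0.001,0],[0,0,0],0.2],[[0,0,0],[0,0,0],0.2],[[0,0,0],[0,0,0],0.2],[[0,0,0],[0,0,0],0.2]]'

```text
time_s: 12.75
tcp_pos: [0.4823, -0.4001, 0.11]
ee_rot: [180.0, -0.0, 85.4]
wrist_force: [0.6, 1.5, -1.0]
opening: 0.0496
finger_force: 25.0
```

```bash
python3 - <<'E'
from wlook import *
plan(482,-401.7,53,-4.7)
E
```

```text
t 12.8 tcp [ 482.3 -400.2  110.1] [ 1.7999e+02 -3.0000e-02  8.5370e+01] turn [ 0.01 -0.03  0.07] shift mm [-1.5 -0.2 57.1] open 49.9 F [-0.1  0.1 -1.3]
```

View pics/wl.png

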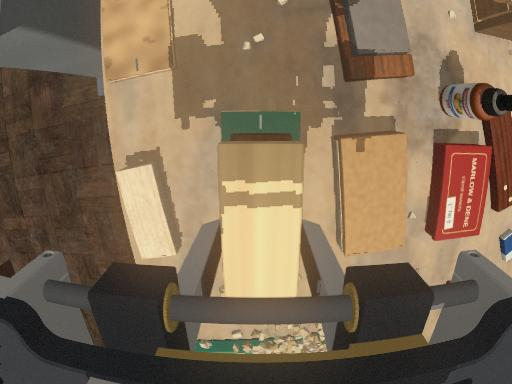

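The ash is held at (261,215), with the walnut's end just showing at (258,137) above it, aligned. Lowering.

Request:
move_arm --series '[[[-0.0015,-0.0002,0.01],[0,0,0],0.2],[[0,0,0.02],[0,0,0],0.2],[[0,0,0.015],[0,0,0],0.2],[[0,0,0.008],[0,0,0],0.2],[[0,0,0.003],[0,0,0],0.2],[[0,0,0.001],[0,0,0],0.2],[[0,0,0],[0,0,0],0.2],[[0,0,0],[0,0,0],0.2],[[0,0,0],[0,0,0],0.2]]'

```text
time_s: 13.7
tcp_pos: [0.4817, -0.4032, 0.0535]
ee_rot: [180.0, 0.0, 85.3]
wrist_force: [-1.1, 0.1, -0.6]
opening: 0.0499
finger_force: 25.0
```

```bash
python3 - <<'E'
from wlook import *
plan(482,-401.7,52.7,-4.7)
c=d['color'].astype(int)
# ends (+y) of ash (top z~.042) and walnut (z~.027), board
for n,lo,hi in(('ash',.037,.05),('walnut',.022,.032),('board',.009,.015)):
    k=(P[...,2]>lo)&(P[...,2]<hi)&(P[...,1]>-.355)&(P[...,1]<-.31)&(P[...,0]>.44)&(P[...,0]<.53);q=P[k]*1000
    if len(q): print(n,len(q),'ymax',np.percentile(q[:,1],97).round(1),'x',np.percentile(q[:,0],[2,98]).round(1))
E
```

```text
t 13.8 tcp [ 481.6 -403.1   53.4] [1.7997e+02 2.0000e-02 8.5270e+01] turn [ 0.03  0.02 -0.03] shift mm [1.4 0.3 0.7] open 49.4 F [-0.3 -0.4 -0.9]
ash 1866 ymax -342.6 x [461.6 508.9]
walnut 419 ymax -339.6 x [463.1 509.4]
board 3179 ymax -322.2 x [453.2 519.2]
```

Request:
move_arm --series '[[[0.002,0.0003,0.0005],[0,0,0],0.2],[[0,0,0.0003],[0,0,0],0.2],[[0,0,0],[0,0,0],0.2]]'

```text
time_s: 14.05
tcp_pos: [0.4821, -0.4009, 0.0523]
ee_rot: [180.0, -0.0, 85.3]
wrist_force: [0.2, 0.8, 0.4]
opening: 0.0495
finger_force: 25.0
```

```bash
python3 - <<'E'
from wlook import *
plan(482,-401.7,52.7,-4.7)
def edge(lo,hi,x0,x1):
    k=(P[...,2]>lo)&(P[...,2]<hi)&(P[...,1]>-.36)&(P[...,1]<-.31)&(P[...,0]>x0)&(P[...,0]<x1)
    return np.round(P[k][:,1].max()*1000,1), k.sum()
for x in(.465,.475,.485,.495): print(x,[edge(lo,hi,x,x+.01) for lo,hi in((.039,.045),(.025,.029),(.0105,.0135))])
E
```

```text
t 14.1 tcp [ 482.1 -400.9   52.3] [179.99  -0.    85.28] turn [ 0.01 -0.   -0.02] shift mm [-0.8 -0.  -0.4] open 50.0 F [-0.3  0.4  0.3]
0.465 [(np.float64(-339.2), np.int64(618)), (np.float64(-339.3), np.int64(3)), (np.float64(-321.1), np.int64(411))]
0.475 [(np.float64(-340.2), np.int64(596)), (np.float64(-340.4), np.int64(3)), (np.float64(-321.8), np.int64(426))]
0.485 [(np.float64(-341.1), np.int64(568)), (np.float64(-341.3), np.int64(1)), (np.float64(-322.4), np.int64(431))]
0.495 [(np.float64(-341.9), np.int64(539)), (np.float64(-341.9), np.int64(3)), (np.float64(-323.2), np.int64(415))]
```

Request:
move_arm --series '[[[0,0,0],[0,0,0],-0.3],[[0,0,0],[0,0,0],-0.3],[[0,0,0],[0,0,0],-0.3],[[0,0,-0.01],[0,0,0],-0.3],[[0,0,-0.03],[0,0,0],-0.6],[[0,0,-0.04],[0,0,-3],-0.8],[[0,0,-0.03],[0,0,-3.5],-0.8],[[0,0,-0.01],[0,0,-3],-0.8],[[0.0165,0.012,0],[0,0,0],-0.8],[[0.03,0.0224,0],[0,0,0],-0.8],[[0.035,0.025,0],[0,0,0],-0.8],[[0.035,0.025,0],[0,0,0],-0.8],[[0.03,0.02,0],[0,0,0],-0.8],[[0.015,0.01,0],[0,0,0],-0.8],[[0.005,0.006,0],[0,0,0],-0.8],[[0,0,0],[0,0,0],-0.8],[[0,0,0],[0,0,0],-0.8],[[0,0,0],[0,0,0],-0.8]]'

```text
time_s: 15.9
tcp_pos: [0.5872, -0.2269, 0.1724]
ee_rot: [-180.0, 0.0, 94.6]
wrist_force: [0.1, 0.2, 0.3]
opening: 0.0852
finger_force: 0.0
```

```bash
python3 - <<'E'
from wlook import *
at('stone',587,-200,34)
k=(P[...,2]>.012)&(P[...,2]<.027)&(P[...,0]>.53)&(P[...,0]<.64)&(P[...,1]>-.32)&(P[...,1]<-.08);print('base',rect(P[k][:,:2]))
plan(588,-228,26,4.8)
import look
look.at('ash',481,-402,41); look.at('walnut',481,-402,41)
E
```

```text
stone (np.float64(33.99505081385074), [588.2, -203.0, 4.8, 50.6, 149.5])
base [588.1, -202.6, 4.9, 63.1, 189.3]
t 15.9 tcp [ 587.3 -226.6  172.3] [-1.7999e+02  3.0000e-02  9.4650e+01] turn [-0.01  0.03 -0.15] shift mm [ -1.4   0.5 146.3] open 84.6 F [ 0.1 -0.2  0.1]
ash z 41.3 [481.5, -402.2, -4.7, 49.3, 118.9] 1115
walnut z 41.3 [481.5, -402.2, -4.7, 49.3, 118.9] 1115
```

View pics/wl.png

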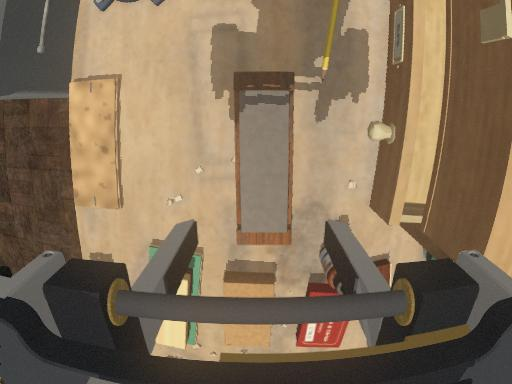

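The stone is at (265,155) px and clear, with the drawer knob at (380,130) close to where the gripper body would go. So I will grip the stone's own sides 12 mm off its middle.

Request:
move_arm --series '[[[0.0117,0.0028,0.01],[0,0,-0.2],-0.8],[[0,0,0.02],[0,0,0],-0.8],[[0,0,0.03],[0,0,0],-0.8],[[0,0,0.03],[0,0,0],-0.8],[[0,0,0.02],[0,0,0],-0.8],[[0,0,0.012],[0,0,0],-0.8],[[0,0,0.0075],[0,0,0],-0.8],[[0,0,0],[0,0,0],-0.8],[[0,0,0],[0,0,0],-0.8]]'

```text
time_s: 16.9
tcp_pos: [0.5903, -0.2134, 0.0434]
ee_rot: [179.9, 0.0, 95.0]
wrist_force: [0.2, -0.3, -0.3]
opening: 0.0849
finger_force: 0.0
```

Request:
move_arm --series '[[[0,0,0],[0,0,0],0.3],[[0,0,0],[0,0,0],0.3],[[0,0,0],[0,0,0],0.3],[[0,0,0],[0,0,0],0.3],[[0,0,0],[0,0,0],0.3],[[0,0,0],[0,0,0],0.3],[[0,0,0],[0,0,0],0.3],[[0,0,0],[0,0,0],0.3]]' --force 50

```text
time_s: 17.7
tcp_pos: [0.5899, -0.2132, 0.0428]
ee_rot: [180.0, 0.0, 95.0]
wrist_force: [-1.8, 1.8, 4.4]
opening: 0.0495
finger_force: 50.0
```

```bash
python3 -c "
from h import *
plan(482,-402,130,-4.7)"
```

```text
t 17.7 tcp [ 589.9 -213.2   42.8] [180.     0.    94.96] turn [0.   0.   9.66] shift mm [-197.   -92.1  -87.2] open 49.5 F [-1.8  1.8  4.4]
```

Request:
move_arm --series '[[[0,0,-0.008],[0,0,0],0.3],[[0,0,-0.02],[0,0,0],0.3],[[0,0,-0.03],[0,0,0],0.3],[[0,0,-0.025],[0,0,3],0.3],[[0,0,-0.01],[0,0,4],0.3],[[-0.0067,-0.0031,0],[0,0,2.7],0.3],[[-0.02,-0.009,0],[0,0,0],0.3],[[-0.03,-0.013,0],[0,0,0],0.3],[[-0.035,-0.015,0],[0,0,0],0.3],[[-0.035,-0.015,0],[0,0,0],0.3],[[-0.035,-0.015,0],[0,0,0],0.3],[[-0.025,-0.012,0],[0,0,0],0.3],[[-0.015,-0.007,0],[0,0,0],0.3],[[-0.005,-0.003,0],[0,0,0],0.3],[[0,0,0],[0,0,0],0.3],[[0,0,0],[0,0,0],0.3],[[0,0,0],[0,0,0],0.3]]'

```text
time_s: 19.4
tcp_pos: [0.4824, -0.4104, 0.1356]
ee_rot: [180.0, -0.0, 85.4]
wrist_force: [0.3, 0.1, -4.6]
opening: 0.0494
finger_force: 50.0
```

```bash
python3 - <<'E'
from wlook import *
plan(481.2,-411.7,86,-4.7)
z=s['tcp_pos'][2]
for n,lo,hi in(('stone',z-.02,z-.003),('base',z-.036,z-.022)):
    k=(P[...,2]>lo)&(P[...,2]<hi)&(P[...,1]>-.5)&(P[...,1]<-.28)&(P[...,0]>.43)&(P[...,0]<.54);q=P[k];print(n,len(q),rect(q[:,:2]),'z',np.median(q[:,2]),'ymax',q[:,1].max())
    c=[np.round(np.polyfit(q[:,1],q[:,2],1),3)];print(c)
E
```

```text
t 19.4 tcp [ 482.2 -410.6  135.6] [ 1.7999e+02 -2.0000e-02  8.5370e+01] turn [ 0.01 -0.02  0.07] shift mm [-1.1 -1.  49.6] open 49.2 F [ 0.6  0.2 -4.9]
stone 20521 [482.6, -400.2, -4.7, 73.0, 189.6] z 0.12649034436554477 ymax -0.3033331139599602
[array([-0.032,  0.113])]
base 1502 [483.0, -395.6, -4.6, 62.5, 140.9] z 0.1084862240748901 ymax -0.32288853184263044
[array([-0.003,  0.107])]
```

View pics/wl.png

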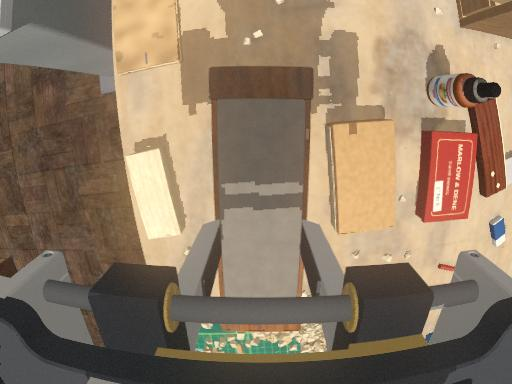

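The stone is held level at (262,190) px and aligned with the stack; lowering.

Request:
move_arm --series '[[[-0.0005,-0.0008,0.01],[0,0,0],0.3],[[0,0,0.015],[0,0,0],0.3],[[0,0,0.012],[0,0,0],0.3],[[0,0,0.007],[0,0,0],0.3],[[0,0,0.003],[0,0,0],0.3],[[0,0,0.001],[0,0,0],0.3],[[0,0,0],[0,0,0],0.3],[[0,0,0],[0,0,0],0.3],[[0,0,0],[0,0,0],0.3]]'

```text
time_s: 20.35
tcp_pos: [0.4807, -0.4124, 0.0881]
ee_rot: [180.0, 0.0, 85.3]
wrist_force: [0.2, -0.1, -3.9]
opening: 0.0493
finger_force: 50.0
```

```bash
python3 -c "
from h import *
plan(481.3,-411.8,85.5,-4.7)"
```

```text
t 20.4 tcp [ 480.7 -412.4   88.1] [1.7996e+02 2.0000e-02 8.5270e+01] turn [ 0.04  0.02 -0.03] shift mm [0.6 0.6 2.6] open 49.3 F [ 0.2 -0.1 -3.9]
```

Request:
move_arm --series '[[[0.0006,0.0006,0.001],[0,0,0],0.3],[[0,0,0.001],[0,0,0],0.3],[[0,0,0.0005],[0,0,0],0.3],[[0,0,0],[0,0,0],0.3],[[0,0,0],[0,0,0],0.3]]'

```text
time_s: 20.85
tcp_pos: [0.4811, -0.4117, 0.0852]
ee_rot: [180.0, 0.0, 85.3]
wrist_force: [-0.3, 0.1, -4.8]
opening: 0.0494
finger_force: 50.0
```

```bash
python3 -c "
from h import *
plan(481.3,-411.8,84.8,-4.7)"
```

```text
t 20.9 tcp [ 481.1 -411.7   85.2] [1.800e+02 1.000e-02 8.526e+01] turn [ 0.    0.01 -0.04] shift mm [-0.1  0.2  0.4] open 49.4 F [-0.3  0.1 -4.8]
```

Request:
move_arm --series '[[[0,0,0.0003],[0,0,0],0.3],[[0,0,0],[0,0,0],-0.2],[[0,0,0],[0,0,0],-0.2],[[0,0,0],[0,0,0],-0.2],[[0,0,-0.01],[0,0,0],-0.2],[[0,0,-0.025],[0,0,0],-0.5],[[0,0,-0.035],[0,0,0],-0.8],[[0,0,-0.025],[0,0,-3],-0.8],[[0.005,0.005,-0.01],[0,0,-4],-0.8],[[0,0.02,0],[0,0,0],-0.8],[[0,0.03,0],[0,0,0],-0.8],[[0,0.025,0],[0,0,0],-0.8],[[0,0.015,0],[0,0,0],-0.8],[[0,0.008,0],[0,0,0],-0.8],[[0,0,0],[0,0,0],-0.8],[[0,0,0],[0,0,0],-0.8],[[0,0,0],[0,0,0],-0.8]]'

```text
time_s: 22.55
tcp_pos: [0.5833, -0.4034, 0.1903]
ee_rot: [180.0, 0.0, 92.2]
wrist_force: [0.5, -0.1, -1.0]
opening: 0.0845
finger_force: 0.0
```

```bash
python3 - <<'E'
from wlook import *
at('sander',583,-395,29)
at('stone',482,-385,76)
plan(583.5,-403,28,2.2)
E
```

```text
sander (np.float64(29.89605705292571), [584.2, -402.2, 2.3, 62.5, 109.4])
stone (np.float64(75.94884351189145), [481.8, -401.5, -4.9, 50.2, 150.3])
t 22.6 tcp [ 583.5 -403.3  190.3] [1.7999e+02 1.0000e-02 9.2210e+01] turn [0.01 0.01 0.01] shift mm [  0.3   0.  162.3] open 84.7 F [-0.  -0.5 -0.3]
```

View pics/wl.png

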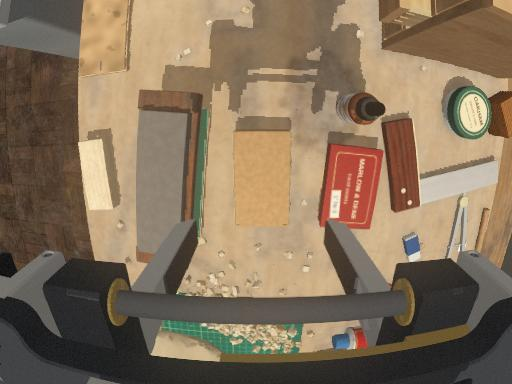

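The stone sits flat on the stack at (168,175), and the sander at (262,178) is clear. Grasping the sander.

Request:
move_arm --series '[[[0.001,0.0007,0.012],[0,0,0],-0.8],[[0,0,0.025],[0,0,0],-0.8],[[0,0,0.035],[0,0,0],-0.8],[[0,0,0.035],[0,0,0],-0.8],[[0,0,0.028],[0,0,0],-0.8],[[0,0,0.015],[0,0,0],-0.8],[[0,0,0.008],[0,0,0],-0.8],[[0,0,0.004],[0,0,0],-0.8],[[0,0,0],[0,0,0],-0.8],[[0,0,0],[0,0,0],-0.8]]'

```text
time_s: 23.6
tcp_pos: [0.5854, -0.4023, 0.0291]
ee_rot: [179.9, 0.1, 92.3]
wrist_force: [0.2, -0.5, -0.6]
opening: 0.0845
finger_force: 0.0
```

Request:
move_arm --series '[[[0,0,0],[0,0,0],0.1],[[0,0,0],[0,0,0],0.1],[[0,0,0],[0,0,0],0.1],[[0,0,0],[0,0,0],0.1],[[0,0,0],[0,0,0],0.1],[[0,0,0],[0,0,0],0.1]]' --force 25

```text
time_s: 24.2
tcp_pos: [0.585, -0.402, 0.0282]
ee_rot: [180.0, 0.0, 92.3]
wrist_force: [-0.8, 1.7, 5.0]
opening: 0.0639
finger_force: 25.0
```

```bash
python3 -c "
from h import *
plan(380.5,-198.6,150,1.2)"
```

```text
t 24.2 tcp [ 585.  -402.    28.2] [1.7998e+02 1.0000e-02 9.2270e+01] turn [0.02 0.01 1.07] shift mm [ 207.6 -200.2 -121.8] open 63.9 F [-0.8  1.7  5. ]
```

Request:
move_arm --series '[[[0,0,-0.012],[0,0,0],0.1],[[0,0,-0.03],[0,0,0],0.1],[[0,0,-0.04],[0,0,0],0.1],[[0,0,-0.03],[0,0,1.1],0.1],[[0.01,-0.01,-0.01],[0,0,0],0.1],[[0.0245,-0.0242,0],[0,0,0],0.1],[[0.028,-0.027,0],[0,0,0],0.1],[[0.028,-0.027,0],[0,0,0],0.1],[[0.028,-0.027,0],[0,0,0],0.1],[[0.028,-0.027,0],[0,0,0],0.1],[[0.028,-0.027,0],[0,0,0],0.1],[[0.018,-0.017,0],[0,0,0],0.1],[[0.011,-0.01,0],[0,0,0],0.1],[[0.005,-0.004,0.02],[0,0,0],0.1],[[0,0,0.02],[0,0,0],0.1],[[0,0,0],[0,0,0],0.1],[[0,0,0],[0,0,0],0.1],[[0,0,0],[0,0,0],0.1]]'

```text
time_s: 26.0
tcp_pos: [0.381, -0.198, 0.1108]
ee_rot: [179.9, 0.0, 91.1]
wrist_force: [-0.8, -0.3, -1.1]
opening: 0.0637
finger_force: 25.0
```

```bash
python3 - <<'E'
from wlook import *
plan(380.2,-197.6,41,1.2)
k=(P[...,2]>.0105)&(P[...,2]<.0135)&(P[...,1]>-.3)&(P[...,1]<-.1)&(P[...,0]>.33)&(P[...,0]<.43);q=P[k]*1000;print('board',len(q),rect(q[:,:2]/1000))
z=s['tcp_pos'][2]
k=(abs(P[...,2]-z-.001)<.006)&(P[...,1]>-.3)&(P[...,1]<-.1)&(P[...,0]>.34)&(P[...,0]<.42);q=P[k]*1000;print('sander',len(q),rect(q[:,:2]/1000))
E
```

```text
t 26.1 tcp [ 381.  -197.9  110.8] [1.7993e+02 2.0000e-02 9.1150e+01] turn [ 0.07  0.02 -0.05] shift mm [ 0.3 -0.8 69.8] open 63.9 F [ 0.1  0.1 -0.2]
board 3021 [378.1, -135.5, -88.9, 34.3, 67.7]
sander 15597 [380.0, -188.1, 1.2, 79.9, 90.6]
```

View pics/wl.png

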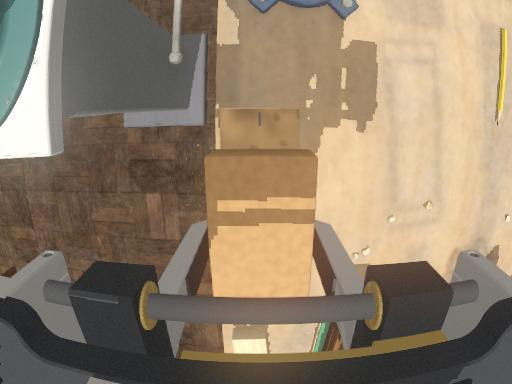

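The sander is held at (262,220) and lined up over the cork board, whose end mark is at (260,118). Lowering.

Request:
move_arm --series '[[[0.0002,-0.0012,0.01],[0,0,0],0.1],[[0,0,0.02],[0,0,0],0.1],[[0,0,0.018],[0,0,0],0.1],[[0,0,0.012],[0,0,0],0.1],[[0,0,0.006],[0,0,0],0.1],[[0,0,0.003],[0,0,0],0.1],[[0,0,0],[0,0,0],0.1],[[0,0,0],[0,0,0],0.1],[[0,0,0],[0,0,0],0.1]]'

```text
time_s: 26.95
tcp_pos: [0.3796, -0.1974, 0.0414]
ee_rot: [180.0, 0.0, 91.2]
wrist_force: [0.2, 0.2, -1.2]
opening: 0.0642
finger_force: 25.0
```

```bash
python3 -c "
from h import *
plan(379.9,-197.7,40.7,1.2)"
```

```text
t 26.9 tcp [ 379.6 -197.4   41.4] [1.7995e+02 1.0000e-02 9.1170e+01] turn [ 0.05  0.01 -0.03] shift mm [-0.3  0.3  0.7] open 64.2 F [ 0.2  0.2 -1.2]
```

Request:
move_arm --series '[[[-0.0003,0.0003,0.0005],[0,0,0],0.1],[[0,0,0],[0,0,0],0.1],[[0,0,0],[0,0,0],-0.6],[[0,0,0],[0,0,0],-0.6],[[0,0,0],[0,0,0],-0.6],[[0,0,-0.01],[0,0,0],-0.6],[[0,0,-0.03],[0,0,0],-0.6],[[0,0,-0.04],[0,0,-2],-0.6],[[0,0,-0.04],[0,0,-1.9],-0.6],[[-0.0157,-0.0019,-0.01],[0,0,0],-0.6],[[-0.03,-0.003,0],[0,0,0],-0.4],[[-0.04,-0.005,0],[0,0,0],-0.4],[[-0.04,-0.005,0],[0,0,0],-0.4],[[-0.035,-0.004,0],[0,0,0],-0.4],[[-0.025,-0.003,0],[0,0,0],-0.4],[[-0.015,-0.001,0],[0,0,0],-0.4],[[-0.005,-0.001,0],[0,0,0],-0.4],[[0,0,0],[0,0,0],-0.4],[[0,0,0],[0,0,0],-0.4],[[0,0,0],[0,0,0],-0.4]]'

```text
time_s: 28.95
tcp_pos: [0.3744, -0.4036, 0.1706]
ee_rot: [180.0, -0.0, 95.1]
wrist_force: [-0.2, -1.4, 0.5]
opening: 0.066
finger_force: 0.0
```

```bash
python3 - <<'E'
from wlook import *
at('pine',374,-398,22)
at('sander',380,-200,41,tc=25)
plan(375,-404,26,5.1)
import look
look.at('sander',379.5,-198,40,tc=25)
z,q,m=blob(look.d,look.px(379,-136,11),tc=60);print('corkend',z,rect(q),q.max(0),q.min(0))
z,q,m=blob(look.d,look.px(380,-264,11),tc=60);print('corkend',z,rect(q),q.max(0),q.min(0))
look.at('stone',481,-402,75)
E
```

```text
pine (np.float64(22.02776391493444), [373.9, -403.6, 5.8, 37.9, 89.1])
sander (np.float64(0.06742209353796658), [-343.0, -1192.7, -8.5, 2142.1, 2844.4])
t 29.0 tcp [ 374.4 -403.7  170.6] [ 1.7998e+02 -2.0000e-02  9.5130e+01] turn [ 0.02 -0.02  0.03] shift mm [ -0.3   0.6 144.6] open 65.6 F [-0.3  0.3 -0.4]
sander z 41.0 [379.3, -199.7, 0.5, 61.6, 108.4] 1363
corkend 0.011008515527955065 [377.8, -130.2, -89.4, 20.8, 68.1] [ 0.41173859 -0.11942734] [ 0.34376227 -0.14092578]
corkend 0.011153561882084717 [381.1, -266.2, 89.1, 20.8, 68.1] [ 0.41521518 -0.25542393] [ 0.34705615 -0.27683901]
stone z 75.2 [482.2, -391.5, -4.9, 50.1, 129.0] 961
  return _methods._mean(a, axis=axis, dtype=dtype,
  ret = ret.dtype.type(ret / rcount)
  ret = um.true_divide(
```

View pics/last.png

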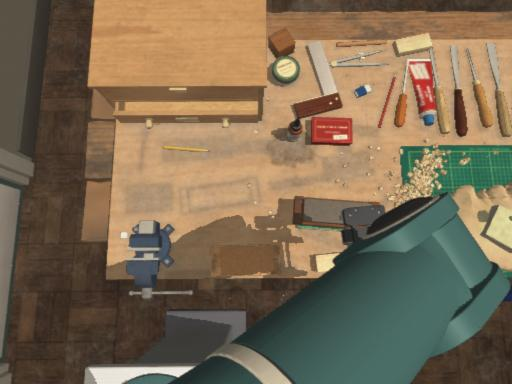

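Top view: the sander sits centred on the cork board (245,260), the stone is on the stack and the bystanders are untouched. Grasping the pine.

Request:
move_arm --series '[[[0,0,0.012],[0,0,-0.2],-0.4],[[0,0,0.03],[0,0,0],-0.4],[[0,0,0.035],[0,0,0],-0.4],[[0,0,0.03],[0,0,0],-0.4],[[0,0,0.02],[0,0,0],-0.4],[[0,0,0.01],[0,0,0],-0.4],[[0,0,0.006],[0,0,0],-0.4],[[0,0,0.002],[0,0,0],-0.4],[[0,0,0],[0,0,0],-0.4],[[0,0,0],[0,0,0],-0.4]]'

```text
time_s: 30.05
tcp_pos: [0.3743, -0.405, 0.0262]
ee_rot: [179.9, 0.1, 95.3]
wrist_force: [-0.1, -0.3, 0.7]
opening: 0.0657
finger_force: 0.0
```

Request:
move_arm --series '[[[0,0,0],[0,0,0],0.4],[[0,0,0],[0,0,0],0.4],[[0,0,0],[0,0,0],0.4],[[0,0,0],[0,0,0],0.4],[[0,0,0],[0,0,0],0.4],[[0,0,0],[0,0,0],0.4]]' --force 25

```text
time_s: 30.65
tcp_pos: [0.374, -0.4047, 0.0255]
ee_rot: [180.0, 0.0, 95.3]
wrist_force: [-0.4, 1.0, 3.8]
opening: 0.0377
finger_force: 25.0
```

```bash
python3 -c "
from h import *
plan(379.9,-197.7,150,1.2)"
```

```text
t 30.6 tcp [ 374.  -404.7   25.5] [179.99   0.    95.27] turn [0.01 0.   4.07] shift mm [ 206.8   10.2 -124.5] open 37.7 F [-0.4  1.   3.8]
```

Request:
move_arm --series '[[[0,0,-0.012],[0,0,0],0.4],[[0,0,-0.03],[0,0,0],0.4],[[0,0,-0.035],[0,0,2],0.4],[[0,0,-0.015],[0,0,2.1],0.4],[[0.0159,0.0012,0],[0,0,0],0.4],[[0.03,0.002,0],[0,0,0],0.4],[[0.04,0.002,0],[0,0,0],0.4],[[0.04,0.002,0],[0,0,0],0.4],[[0.035,0.001,0],[0,0,0],0.4],[[0.025,0.001,0],[0,0,0],0.4],[[0.015,0.001,0],[0,0,0],0.4],[[0.005,0,0],[0,0,0],0.4],[[0,0,0],[0,0,0],0.4],[[0,0,0],[0,0,0],0.4],[[0,0,0],[0,0,0],0.4]]'

```text
time_s: 32.15
tcp_pos: [0.3798, -0.1995, 0.1175]
ee_rot: [180.0, 0.0, 91.1]
wrist_force: [-0.5, -0.3, -0.7]
opening: 0.0377
finger_force: 25.0
```

```bash
python3 -c "
from h import *
plan(379.9,-198.6,67.7,1.2)"
```

```text
t 32.1 tcp [ 379.8 -199.5  117.5] [1.800e+02 3.000e-02 9.109e+01] turn [ 0.    0.03 -0.11] shift mm [ 0.9  0.1 49.8] open 37.7 F [-0.5 -0.3 -0.7]
```

Request:
move_arm --series '[[[0.0005,0.0001,0.01],[0,0,0],0.4],[[0,0,0.015],[0,0,0],0.4],[[0,0,0.012],[0,0,0],0.4],[[0,0,0.008],[0,0,0],0.4],[[0,0,0.003],[0,0,0],0.4],[[0,0,0.001],[0,0,0],0.4],[[0,0,0],[0,0,0],0.4],[[0,0,0],[0,0,0],0.4]]'

```text
time_s: 32.95
tcp_pos: [0.3803, -0.1982, 0.0687]
ee_rot: [180.0, 0.0, 91.2]
wrist_force: [1.2, 0.7, 0.4]
opening: 0.0378
finger_force: 25.0
```

```bash
python3 -c "
from h import *
plan(379.9,-198.6,67.5,1.2)"
```

```text
t 33.0 tcp [ 380.3 -198.2   68.7] [1.7996e+02 1.0000e-02 9.1160e+01] turn [ 0.04  0.01 -0.04] shift mm [-0.4 -0.4  1.2] open 37.8 F [1.2 0.7 0.4]
```

Request:
move_arm --series '[[[-0.0004,-0.0004,0.001],[0,0,0],0.4],[[0,0,0.0005],[0,0,0],0.4],[[0,0,0],[0,0,0],0],[[0,0,0],[0,0,0],0],[[0,0,0],[0,0,0],-0.1],[[0,0,-0.01],[0,0,0],-0.1],[[0,0,-0.03],[0,0,0],-0.1],[[0,0,-0.04],[0,0,0],-0.1],[[0,0,-0.03],[0,0,0],-0.1],[[0.02,0.005,-0.02],[0,0,0],-0.1],[[0.03,0.01,0],[0,0,0],-0.1],[[0.03,0.01,0],[0,0,0],-0.1],[[0.03,0.01,0],[0,0,0],-0.1],[[0.03,0.01,0],[0,0,0],-0.1],[[0.03,0.01,0],[0,0,0],-0.1],[[0.03,0.01,0],[0,0,0],-0.1],[[0.03,0.01,0],[0,0,0],-0.1],[[0.02,0.005,0],[0,0,0],-0.1],[[0,0,0],[0,0,0],-0.1],[[0,0,0],[0,0,0],-0.1]]'

```text
time_s: 34.95
tcp_pos: [0.4544, 0.0527, 0.1972]
ee_rot: [180.0, 0.0, 91.2]
wrist_force: [0.0, -0.9, 0.2]
opening: 0.0516
finger_force: 0.0
```

```bash
python3 - <<'E'
from look import *
plan(450,40,200,0)
at('stone',481,-402,75); at('pine',379.9,-198,62,25)
try:
    z,q,m=blob(d,px(380,-198,62),tc=30)
    P=cloud(d);k=(abs(P[...,2]-.040)<.004)&(P[...,0]>.33)&(P[...,0]<.43)&(P[...,1]>-.28)&(P[...,1]<-.12);print('sander',rect(P[k][:,:2]))
    k=(abs(P[...,2]-.0405)<.004)&(P[...,0]>.44)&(P[...,0]<.53)&(P[...,1]>-.5)&(P[...,1]<-.3);print('ash?',k.sum())
    k=(P[...,2]>.052)&(P[...,2]<.08)&(P[...,0]>.43)&(P[...,0]<.54)&(P[...,1]>-.52)&(P[...,1]<-.29);print('base',rect(P[k][:,:2]))
except Exception as e: print(e)
E
```

```text
t 35.0 tcp [454.4  52.3 197.2] [1.7999e+02 2.0000e-02 9.1120e+01] turn [0.01 0.02 1.12] shift mm [-12.3  -4.4  -2.8] open 52.0 F [-1.2  0.1  0.7]
stone z 75.3 [481.2, -401.7, -4.9, 50.3, 149.5] 1547
pine z 63.0 [379.4, -199.5, 1.2, 37.6, 87.5] 724
sander [379.3, -199.7, 0.2, 61.7, 109.0]
ash? 8
base [481.5, -402.5, -4.8, 62.4, 190.5]
```

View pics/last.png

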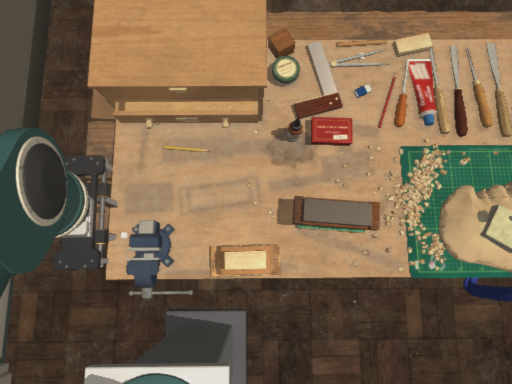

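Final view: the stone sits squarely on the green-board stack (338,213), and pine on sander on the cork board at (245,260). All are centred within about 1 mm; bystanders have not moved and the arm is clear.

```bash
python3 -c "
from rig import ticket
print(ticket.close_job())"
```

```text
the job is handed in; nothing more can be done
None
```

I handed the job in at about 35 s: walnut, ash and stone are stacked on the green board, and the sander with the pine on it is on the cork board. Every piece measured centred to within about 1 mm, and the red tin, oil bottle and pencil were not touched.

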